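Put the breakfast board away

ROBOT

A 6-joint arm with a two-finger parallel gripper is mounted at the origin on a cart in front of the work surface, level with it; the furniture and walls round the work are solid. World frame = base frame: x ahead of the robot, y to its left, z up, the work surface at z = 0. Lengths are in m, angles in rad, forces in N, time in s.
With the tool pointing down it reaches from about 0.275 to 0.875 m from the base axis. Payload 12.5 kg.
Tool frame: the origin (TCP) lies midway between the tips of the shut fingers; the grasp point (between the pads) lies 19 mm behind it; z points along the fingers, x is the direction in which the jaws open and shut, and the axes are right-handed (so a half turn about z gives the same grasp; the last joint's range is limited). The gripper opens to 85 mm and grips with 20 to 120 N. Pads are 22 mm wide; open, the fingers measure 114 mm over their backs; the gripper's body (76 mm by 85 mm) begins 54 mm behind the grasp point. The pads swing forward as they close: fully open they stand 13 mm farther back than shut.
Start: joints at [1.119, 0.351, 1.652, -0, 1.139, -0.085], TCP at [0.197, 0.513, 0.231] pointing down, gripper open.
Joint ranges: [-2.75, 2.75], [-0.79, 2.1], [0.01, 2.65], [-1.57, 4.71], [0.07, 3.14], [-2.87, 2.87]. Speed limits (rad/s): [2.22, 2.22, 2.79, 3.14, 3.14, 3.14].

INTERFACE

Orientations are given as [roll, pitch, yaw] about the fixed x, y, z axes, in that order (R = Rz(yaw) Ry(pitch) Rx(roll)).
In Python, from station import arm gives the robot as it stands. The module is installed in compiled form; this text tells all that it offers.
- The arm moves only by the tool move_arm, never from a script. Its arguments are lists of equal length, an entry for each row: "xyz": the shift along the tool's x, y, z in m, a list of three; "dr": the turn, a rotation vector about the tool's x, y, z in degrees, a list of three. A call has 1 to 10 rows; each row is the pose to reach, as a shift and turn from the pose measured when the call began, along the tool's axes at that moment; what a row does not reach only later rows make up. A row lasts 1/8 s, in which the tool goes at most 62.5 mm and 10.7 degrees, less where a joint would pass 70% of its speed; a pose out of reach is approached as far as the arm can. A call with a gripper value outside its range is refused whole. "claw" is the opening, from 0 (shut) to 1 (fully open), set as the call begins (left out, the last holds). The fingers move at their own pace and stop on an object; the grip force is fixed at half the most. Time passes only in rows, so rows that repeat a pose let the fingers close. It gives the time, the measured TCP pose, the force and the opening at its end, in the units of the state.
- arm.get_state(): the state, without advancing time (a new reading comes with each control period).
- arm.get_image(name): name is "side" or "top"; returns a dict with "color" (384x512x3 uint8, red, green, blue), "depth" (384x512 float32, m along the optical axis (not along the pixel's ray), 0 where there is no reading), "camera_matrix" (3x3 intrinsics, pixels), "rvec" (rotation vector, rad) and "tvec" (3), from world to camera coordinates, as OpenCV has them. Camera axes: x right, y down, z forward; pixel columns grow to the right and rows downward; lengths in m; the calibration is good to about 2 mm. A picture is of the moment at which its call begins.
- arm.sign_off(): hands the job in, once; it reports no verdict.
The state is a dict: "time_s": time; "qpos": joint angles; "joint_vel": joint speeds; "joint_torque": joint torques, N m; "tcp_pos": TCP position; "ee_rot": TCP orientation; "force": force on the tool from outside, world axes, zero at the start; "torque": the same for the moment, N m; "finger_gap": opening from 0.0 (shut) to 1.0 (fully open).
Only numpy, scipy, OpenCV 4.12 (cv2) and the standard library are available. Lean on these libraries where they do the work, as an engineer would, in place of code of your own. Each camera call takes 0.05 s, during which the arm holds its last target. There are 200 camera calls.

TASK

Breakfast is over: put the salt shaker that was left on the wooden breakfast board back upright on the brown tray, where the spice jar stands. Then draw the bare board to the right over the right-hand end of the low wooden riser until about 4 to 5 cm of it sticks out, pinch it by the overhanging edge with one finger well underneath, lift it off and stand it upright on a long edge in an empty slot of the wire board rack, lowering it in rather than dropping it. Do not let the board fall onto the worktop, do not tip the shaker over, and leave the spice jar and the board already in the rack where they are.

Things in the scene. Friction and masses are not known exactly. Their poses are not given: they have to be found in the camera images.
- breakfast_board: Light-wood board, 170 x 120 x 8 mm (x, y, z), 0.14 kg, lying flat on the riser, long sides about parallel to its right end. Origin: centre of the underside; z the normal (wood from 0 to 8 mm), x along the long side away from the robot, y left. Slides freely; tips off past 60 mm of overhang. Pinched 25 mm or more in from its edge by a tilted gripper it swings into line with the fingers when lifted; shallower, it stays skewed.
- salt_shaker: Small salt shaker with a grey cap and grey foot, clear waist, 44 mm across and 90 mm tall (cap narrows to 34 mm above 74 mm), 0.12 kg. Stands upright on the breakfast board at the start. Origin: centre of its base, z up.
- riser: Fixed low worktop riser: dark wooden shelf 220 mm deep (x) by 280 mm wide (y), 16 mm thick, on two steel wire legs 230 mm apart; its top is 100 mm above the worktop. Origin: on the worktop under its centre; x points away from the robot, y to the left. A food box with sachets under it and a teaspoon near its left end (118 mm left of its middle) are fixed.
- riser_right_edge (a point): Middle of the edge of the riser's right-hand (-y) end, at the level of its top face (100 mm above the worktop); axes as the riser's.
- board_rack: Fixed steel wire rack, 130 mm wide (y), 116 mm deep (x): five upright hoops of 5 mm wire, 87 mm high, 24 mm apart along x, leaving four slots 19 mm clear that run along y. Boards stand on base wires 12 mm above the worktop. Origin: on the worktop under its centre. The last slot (+x, farthest) holds the stored board; the other three are empty.
- rack_slot0 (a point): Middle of the front, empty slot of the rack (rack x = -36 mm), at the level on which a board stands (12 mm above the worktop); axes as the rack's: the slot runs along y.
- rack_slot1 (a point): The same for the second, empty slot (rack x = -12 mm).
- rack_slot2 (a point): The same for the third, empty slot (rack x = +12 mm), next to the stored board; fingers have little room there.
- stored_board: Somewhat larger, darker wooden board, 125 x 180 x 9 mm, standing loose on its long edge in the last slot of the rack (rack x = +36 mm), its top 137 mm above the worktop; leave it there. Origin: centre of one of its large faces (its z is horizontal).
- tray: Fixed brown tray, 195 (its x) by 268 mm (its y), with a rim 16 mm high; its flat floor, 168 x 242 mm, is 3 mm above the worktop. Origin: centre of its underside. Its long side (y) runs roughly away from the robot: +y of the tray points towards the robot (world -x), +x of the tray to the left (world +y).
- spice_jar: Spice jar, 47 mm across, 98 mm tall, standing loose on the half of the tray that is farther from the robot; leave it there. Origin: centre of its base, z up.

How it is judged:
By the outcome, as a careful person would: the job done as asked, in the order asked, and still so for the second after the job is handed in, with the robot touching nothing.
It also fails if it takes over 72 s, if anything falls off the work surface, if the arm or the gripper's body presses on something with over 40 N, if the wrist force passes 120 N, or if a joint passes its speed limit or range.

## Working session

There is one attempt and no reset: what is moved stays moved. The work goes in short steps, Python scripts to look and compute and a tool call to move; the robot and the scene stay as the last step left them, time stands still between calls to the robot, and variables do not carry over. Pictures are saved under pics/ and viewed, about 8 in all and at most 12, crops included, and the job is handed in when it is done.

Besides the shell and the picture viewer there is one more tool, called after "Emit:" as a command line: name --argument value ..., lists and objects as JSON in quotes. move_arm: Moves the arm, as the interface text tells. Its arguments: {"type":"object","properties":{"xyz":{"type":"array"},"dr":{"type":"array"},"claw":{"type":"number"}},"required":["xyz","dr"]}

```bash
mkdir -p pics; cat > h.py <<'E'
import numpy as np, cv2
from station import arm
from scipy.spatial.transform import Rotation as R
def grab(name):
    d=arm.get_image(name); Rm=cv2.Rodrigues(np.array(d['rvec'],float))[0]; t=np.array(d['tvec'],float).reshape(3)
    K=np.array(d['camera_matrix']); z=d['depth']; v,u=np.mgrid[:384,:512]
    c=np.stack([(u-K[0,2])/K[0,0]*z,(v-K[1,2])/K[1,1]*z,z],-1)
    P=(c-t)@Rm; P[z==0]=np.nan
    return d,P
def save(d,f): cv2.imwrite('pics/'+f,d['color'][:,:,::-1])
def st():
    s=arm.get_state(); print({k:np.round(s[k],4) for k in ('time_s','qpos','tcp_pos','ee_rot','force','finger_gap')}); return s
E
cat > a.py <<'E'
from h import *
st()
ims=[]
for n in('top','side'):
    d,P=grab(n); np.save(n+'P.npy',P); np.save(n+'C.npy',d['color']); save(d,n+'0.png'); print(n,d['camera_matrix'],(-cv2.Rodrigues(np.array(d['rvec'],float))[0].T@np.array(d['tvec']).reshape(3)))
E
python3 a.py
```

```text
{'time_s': np.float64(0.0), 'qpos': array([ 1.1194,  0.3512,  1.6524, -0.    ,  1.1391, -0.0846]), 'tcp_pos': array([0.1971, 0.5131, 0.2308]), 'ee_rot': array([-3.1415e+00,  1.1000e-03,  1.2040e+00]), 'force': array([-0.2063,  0.7712,  0.5393]), 'finger_gap': np.float64(0.9993)}
top [[478.38836624   0.         254.54912067]
 [  0.         478.38836624 183.99196633]
 [  0.           0.           1.        ]] [0.51415721 0.04818993 1.16633386]
side [[403.68495495   0.         251.85811162]
 [  0.         403.68495495 195.45065408]
 [  0.           0.           1.        ]] [0.41269979 0.8255161  0.71658148]
```

View pics/top0.png

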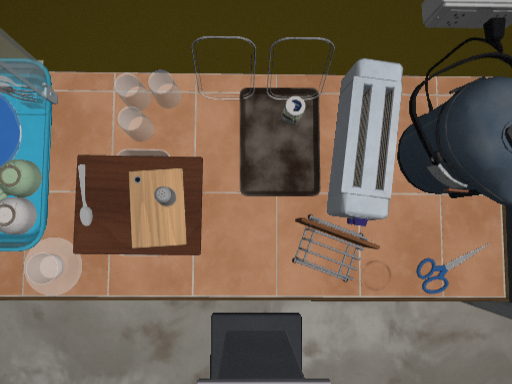

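View pics/side0.png

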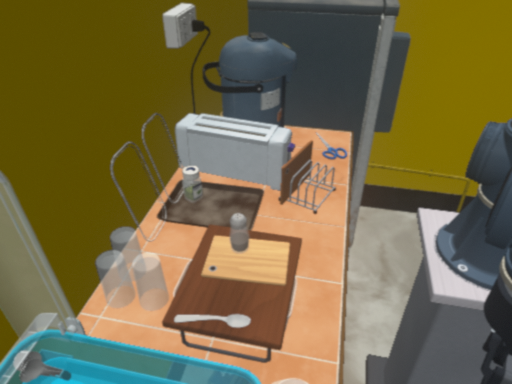

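The top view shows the riser around (138,205), the board on it around (158,208), the shaker at (165,195), the tray at (280,140) with the jar at (293,108), and the rack at (328,248) with the stored board on its far side. Next I'll turn these into world positions.

```bash
cat > m.py <<'E'
from h import *
P=np.load('topP.npy');C=np.load('topC.npy').astype(int)
def rect(m,name):
    q=P[m]; r=cv2.minAreaRect(q[:,:2].astype(np.float32)); print(name,m.sum(),np.round(r[0],4),np.round(r[1],4),round(r[2],2),'z',np.round(np.nanmedian(q[:,2]),4),np.round(cv2.boxPoints(r),3).tolist())
def win(u0,u1,v0,v1):
    m=np.zeros(P.shape[:2],bool); m[v0:v1,u0:u1]=True; return m
z=P[...,2]; L=C.sum(-1)
w=win(65,215,145,265)
rect(w&(abs(z-.102)<.012),'riser')
bm=w&(abs(z-.108)<.012)&(C[...,0]>140)&(C[...,0]-C[...,2]>35)&win(120,200,160,255); bm=cv2.morphologyEx(bm.astype(np.uint8),cv2.MORPH_OPEN,np.ones((5,5)))>0; rect(bm,'board')
s=w&(z>.175); rect(s,'shaker'); 
j=win(270,320,85,130)&(z>.075); rect(j,'jar')
t=win(230,330,80,205)&(L<230)&(z<.03); rect(t,'tray')
r=win(285,385,205,290)
rect(r&(z>.1),'stored'); rect(r&(z>.04)&(z<.098),'rack')
rect(r&(z>.07)&(z<.098),'racktop')
S=np.load('sideP.npy'); v,u=np.mgrid[:384,:512]
zz=S[...,2]
for n,c in(('shaker side',(abs(u-239)<15)&(abs(v-232)<28)&(zz>.13)),('rack side',(abs(u-315)<40)&(abs(v-190)<30)&(zz>.07)&(zz<.096)&(S[...,1]>-.3)&(S[...,0]<.5))):
    q=S[c]; print(n,c.sum(),np.nanmin(q,0),np.nanmax(q,0),np.nanmedian(q,0))
d=cv2.resize(np.load('topC.npy')[200:295,280:390,::-1].copy(),None,fx=6,fy=6,interpolation=cv2.INTER_CUBIC); cv2.imwrite('pics/rack.png',d)
E
python3 m.py
```

```text
riser 12084 [0.5639 0.2852] [0.2812 0.2207] 89.55 z 0.1021 [[0.4519999921321869, 0.14499999582767487], [0.6729999780654907, 0.14399999380111694], [0.675000011920929, 0.42500001192092896], [0.45500001311302185, 0.4269999861717224]]
board 3641 [0.5557 0.241 ] [0.1675 0.1196] 3.83 z 0.1087 [[0.46799999475479126, 0.29499998688697815], [0.47600001096725464, 0.17599999904632568], [0.6430000066757202, 0.18700000643730164], [0.6349999904632568, 0.3059999942779541]]
shaker 230 [0.5802 0.2164] [0.0328 0.0333] 43.65 z 0.1941 [[0.5569999814033508, 0.21699999272823334], [0.5799999833106995, 0.19300000369548798], [0.6039999723434448, 0.2160000056028366], [0.5809999704360962, 0.23999999463558197]]
jar 364 [ 0.7899 -0.064 ] [0.0459 0.0457] 78.91 z 0.1014 [[0.7630000114440918, -0.0820000022649765], [0.8080000281333923, -0.09099999815225601], [0.8169999718666077, -0.04600000008940697], [0.7720000147819519, -0.03700000047683716]]
tray 7257 [ 0.7229 -0.0363] [0.2654 0.1937] 0.37 z 0.0047 [[0.5899999737739563, 0.05999999865889549], [0.5910000205039978, -0.1340000033378601], [0.8560000061988831, -0.131999
[... 311 characters left out ...]
4 -0.1502] [0.1767 0.1434] 70.25 z 0.0862 [[0.3919999897480011, -0.20900000631809235], [0.5270000100135803, -0.257999986410141], [0.5870000123977661, -0.09099999815225601], [0.4519999921321869, -0.0430000014603138]]
racktop 757 [ 0.4892 -0.1492] [0.1741 0.1433] 70.69 z 0.0869 [[0.3930000066757202, -0.20800000429153442], [0.527999997138977, -0.2549999952316284], [0.5860000252723694, -0.09099999815225601], [0.44999998807907104, -0.0430000014603138]]
shaker side 572 [0.55710912 0.20499126 0.13026601] [0.59716502 0.24028544 0.1997059 ] [0.57514894 0.23106045 0.16612187]
rack side 268 [ 0.39787875 -0.22105431  0.07003264] [ 0.49939636 -0.07255479  0.09512537] [ 0.45993158 -0.15017337  0.08753829]
```

View pics/rack.png

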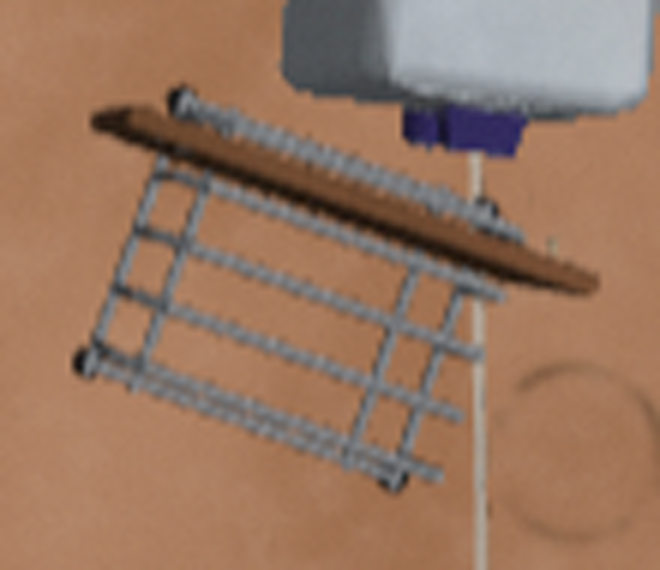

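The crop shows the hoop tops as parallel lines. From front to back they run at crop (100,350)-(440,475), (115,290)-(460,418), (135,230)-(480,355) and (155,175)-(500,295), and the first three slots are empty. I'll project them onto z=0.085.

```bash
cat > m2.py <<'E'
from h import *
d=arm.get_image('top'); Rm=cv2.Rodrigues(np.array(d['rvec'],float))[0]; t=np.array(d['tvec']).reshape(3); K=np.array(d['camera_matrix'])
c=-Rm.T@t
def ray(x,y,z):
    p=np.array([280+(x+.5)/6-.5,200+(y+.5)/6-.5,1]); r=Rm.T@np.linalg.inv(K)@p; return c+r*(z-c[2])/r[2]
for a,b in (((100,350),(440,475)),((115,290),(460,418)),((135,230),(480,355)),((155,175),(500,295))):
    A=ray(*a,.085);B=ray(*b,.085); u=A-B; print(A.round(4),B.round(4),((A+B)/2).round(4),np.linalg.norm(u).round(4),np.degrees(np.arctan2(-u[0],u[1])).round(2))
# depth points: rotate
P=np.load('topP.npy'); q=P[205:290,285:385].reshape(-1,3); q=q[(q[:,2]>.08)&(q[:,2]<.092)]
for yaw in np.radians([-22,-20,-19,-18,-16]):
    xx=q[:,0]*np.cos(yaw)+q[:,1]*np.sin(yaw); h=np.histogram(xx,bins=np.arange(.40,.64,.004)); print(np.degrees(yaw).round(),np.square(h[0]).sum(),h[0].tolist())
s=P[205:260,285:390].reshape(-1,3); s=s[(s[:,2]>.132)&(s[:,0]<.54)]; 
for f in (s,): 
    m=f.mean(0); U=np.linalg.svd(f[:,:2]-m[:2])[2][0]; print('stored top',m,np.degrees(np.arctan2(U[0],U[1])), len(f))
f=lambda a:np.degrees(a)
for (x,y) in ((85,360),(393,480),(180,100),(488,208)): print('foot',ray(x,y,.003).round(4))
E
python3 m2.py
```

```text
[ 0.445  -0.0686  0.085 ] [ 0.3993 -0.1957  0.085 ] [ 0.4222 -0.1322  0.085 ] 0.1351 -19.79
[ 0.4673 -0.0743  0.085 ] [ 0.4203 -0.2035  0.085 ] [ 0.4438 -0.1389  0.085 ] 0.1374 -19.97
[ 0.4897 -0.0819  0.085 ] [ 0.4437 -0.2113  0.085 ] [ 0.4667 -0.1466  0.085 ] 0.1374 -19.55
[ 0.5103 -0.0895  0.085 ] [ 0.4661 -0.2192  0.085 ] [ 0.4882 -0.1544  0.085 ] 0.137 -18.82
-22.0 34843 [0, 0, 0, 0, 0, 0, 0, 0, 0, 25, 81, 11, 0, 0, 0, 29, 80, 12, 0, 0, 0, 30, 73, 11, 0, 0, 0, 30, 74, 18, 13, 0, 0, 29, 77, 11, 0, 0, 0, 0, 3, 3, 4, 2, 1, 1, 1, 0, 0, 0, 0, 0, 0, 0, 0, 0, 0, 0, 0]
-20.0 46753 [0, 0, 0, 0, 0, 0, 0, 0, 0, 2, 94, 21, 0, 0, 0, 3, 96, 22, 0, 0, 0, 1, 93, 20, 0, 0, 0, 5, 93, 17, 18, 2, 0, 4, 95, 18, 0, 0, 0, 0, 0, 6, 3, 2, 2, 2, 0, 0, 0, 0, 0, 0, 0, 0, 0, 0, 0, 0, 0]
-19.0 40663 [0, 0, 0, 0, 0, 0, 0, 0, 0, 6, 83, 28, 0, 0, 0, 6, 88, 27, 0, 0, 0, 4, 86, 24, 0, 0, 0, 6, 86, 23, 17, 2, 1, 7, 87, 23, 0, 0, 0, 0, 0, 5, 4, 1, 2, 3, 0, 0, 0, 0, 0, 0, 0, 0, 0, 0, 0, 0, 0]
-18.0 32381 [0, 0, 0, 0, 0, 0, 0, 0, 0, 12, 67, 38, 0, 0, 0, 12, 71, 38, 0, 0, 0, 11, 69, 34, 0, 0, 0, 13, 70, 34, 12, 4, 2, 11, 80, 26, 0, 0, 0, 0, 0, 5, 3, 2, 2, 3, 0, 0, 0, 0, 0, 0, 0, 0, 0, 0, 0, 0, 0]
-16.0 24537 [0, 0, 0, 0, 0, 0, 0, 0, 0, 24, 52, 39, 2, 0, 0, 25, 53, 41, 2, 0, 0, 25, 54, 34, 1, 0, 0, 29, 53, 36, 9, 5, 3, 30, 53, 33, 1, 0, 0, 0, 0, 5, 3, 2, 4, 1, 0, 0, 0, 0, 0, 0, 0, 0, 0, 0, 0, 0, 0]
stored top [ 0.51215794 -0.17420603  0.13920947] 6.88561192363304 510
foot [ 0.4358 -0.0714  0.003 ]
foot [ 0.3885 -0.1952  0.003 ]
foot [ 0.5403 -0.1102  0.003 ]
foot [ 0.4974 -0.2351  0.003 ]
```

```bash
cat > g.py <<'E'
# usage: g.py x y z [roll pitch yaw deg] n : offsets from current pose in tool axes
import sys
from h import *
s=st(); a=list(map(float,sys.argv[1:])); Rc=R.from_euler('xyz',s['ee_rot'])
Rt=R.from_euler('xyz',a[3:6],degrees=True) if len(a)>=6 else Rc
d=Rc.inv().apply(np.array(a[:3])-s['tcp_pos']); rv=np.degrees((Rc.inv()*Rt).as_rotvec())
n=max(1,int(np.ceil(max(np.linalg.norm(d)/.06,np.linalg.norm(rv)/10)))) 
print('shift',d.round(4),'turn',rv.round(2),'n>=',n)
m=n if len(a)%3==0 else int(a[-1])
print([[round(v,3) for v in d*(i+1)/m] for i in range(m)]); print([[round(v,1) for v in rv*(i+1)/m] for i in range(m)])
E
python3 g.py .58 .217 .24
python3 - <<'E'
import numpy as np
P=np.load('topP.npy'); print('toaster z',np.nanmax(P[60:220,330:400,2]),'min x,y',np.nanmin(P[60:222,330:400][P[60:222,330:400,2]>.1],0),'cups',np.nanmax(P[70:140,110:180,2]))
E
```

```text
{'time_s': np.float64(0.15), 'qpos': array([ 1.1194,  0.3511,  1.6523, -0.    ,  1.1391, -0.0846]), 'tcp_pos': array([0.1971, 0.5132, 0.2309]), 'ee_rot': array([-3.1415e+00,  9.0000e-04,  1.2040e+00]), 'force': array([ 0.44  , -0.4851,  0.372 ]), 'finger_gap': np.float64(1.0009)}
shift [-0.1392  0.4636 -0.009 ] turn [0. 0. 0.] n>= 9
[[np.float64(-0.015), np.float64(0.052), np.float64(-0.001)], [np.float64(-0.031), np.float64(0.103), np.float64(-0.002)], [np.float64(-0.046), np.float64(0.155), np.float64(-0.003)], [np.float64(-0.062), np.float64(0.206), np.float64(-0.004)], [np.float64(-0.077), np.float64(0.258), np.float64(-0.005)], [np.float64(-0.093), np.float64(0.309), np.float64(-0.006)], [np.float64(-0.108), np.float64(0.361), np.float64(-0.007)], [np.float64(-0.124), np.float64(0.412), np.float64(-0.008)], [np.float64(-0.139), np.float64(0.464), np.float64(-0.009)]]
[[np.float64(0.0), np.float64(0.0), np.float64(0.0)], [np.float64(0.0), np.float64(0.0), np.float64(0.0)], [np.float64(0.0), np.float64(0.0), np.float64(0.0)], [np.float64(0.0), np.float64(0.0), np.float64(0.0)], [np.float64(0.0), np.float64(0.0), np.float64(0.0)], [np.float64(0.0), np.float64(0.0), np.float64(0.0)], [np.float64(0.0), np.float64(0.0), np.float64(0.0)], [np.float64(0.0), np.float64(0.0), np.float64(0.0)], [np.float64(0.0), np.float64(0.0), np.float64(0.0)]]
toaster z 0.17388888014398865 min x,y [ 0.52766949 -0.2854057   0.10001979] cups 0.12537380079686933
```

Emit:
move_arm --xyz '[[-0.015,0.052,-0.005],[-0.046,0.155,-0.009],[-0.077,0.258,-0.009],[-0.108,0.361,-0.009],[-0.139,0.464,-0.009],[-0.139,0.464,-0.009],[-0.139,0.464,-0.009],[-0.139,0.464,-0.009],[-0.139,0.464,-0.009],[-0.139,0.464,-0.009]]' --dr '[[0,0,0],[0,0,0],[0,0,0],[0,0,0],[0,0,0],[0,0,0],[0,0,0],[0,0,0],[0,0,0],[0,0,0]]' --claw 1

```text
time_s: 1.4
tcp_pos: [0.5799, 0.2172, 0.2395]
ee_rot: [-3.141, 0.001, 1.204]
force: [-0.2, 0.0, -0.5]
finger_gap: 1.001
```

```bash
python3 g.py .58 .217 .135
```

```text
{'time_s': np.float64(1.4), 'qpos': array([ 2.8340e-01,  4.7020e-01,  1.4514e+00, -4.0000e-04,  1.2216e+00,
       -9.2020e-01]), 'tcp_pos': array([0.5799, 0.2172, 0.2395]), 'ee_rot': array([-3.1405e+00,  1.3000e-03,  1.2038e+00]), 'force': array([-0.1976,  0.0485, -0.4919]), 'finger_gap': np.float64(1.0012)}
shift [-0.      0.0003  0.1045] turn [0. 0. 0.] n>= 2
[[np.float64(-0.0), np.float64(0.0), np.float64(0.052)], [np.float64(-0.0), np.float64(0.0), np.float64(0.105)]]
[[np.float64(0.0), np.float64(0.0), np.float64(0.0)], [np.float64(0.0), np.float64(0.0), np.float64(0.0)]]
```

Emit:
move_arm --xyz '[[0,0,0.04],[0,0,0.08],[0,0,0.105],[0,0,0.105]]' --dr '[[0,0,0],[0,0,0],[0,0,0],[0,0,0]]'

```text
time_s: 1.9
tcp_pos: [0.578, 0.2179, 0.1332]
ee_rot: [-3.138, 0.003, 1.205]
force: [0.2, 0.1, 0.2]
finger_gap: 1.0
```

Emit:
move_arm --xyz '[[0,0,0],[0,0,0],[0,0,0],[0,0,0],[0,0,0]]' --dr '[[0,0,0],[0,0,0],[0,0,0],[0,0,0],[0,0,0]]' --claw 0

```text
time_s: 2.52
tcp_pos: [0.5785, 0.2183, 0.1348]
ee_rot: [-3.139, 0.002, 1.205]
force: [-2.6, 1.3, 7.5]
finger_gap: 0.455
```

Emit:
move_arm --xyz '[[0,0,-0.01],[0,0,-0.04],[0,0,-0.08],[0,0,-0.08]]' --dr '[[0,0,0],[0,0,0],[0,0,0],[0,0,0]]'

```text
time_s: 3.02
tcp_pos: [0.5801, 0.2187, 0.2187]
ee_rot: [3.139, -0.002, 1.205]
force: [0.2, -0.0, -0.8]
finger_gap: 0.451
```

```bash
python3 g.py .68 -.045 .22|head -2; python3 g.py .68 -.045 .031 |sed -n 2p; python3 - <<'E'
from h import *
d,P=grab('side'); save(d,'side1.png')
E
```

```text
{'time_s': np.float64(3.025), 'qpos': array([ 0.2855,  0.4883,  1.4759,  0.    ,  1.1741, -0.9198]), 'tcp_pos': array([0.5801, 0.2187, 0.2187]), 'ee_rot': array([ 3.1390e+00, -2.0000e-03,  1.2053e+00]), 'force': array([ 0.1557, -0.0252, -0.8434]), 'finger_gap': np.float64(0.4508)}
shift [-0.2106  0.1875 -0.0012] turn [0. 0. 0.] n>= 5
shift [-0.211   0.187   0.1878] turn [0. 0. 0.] n>= 6
```

View pics/side1.png

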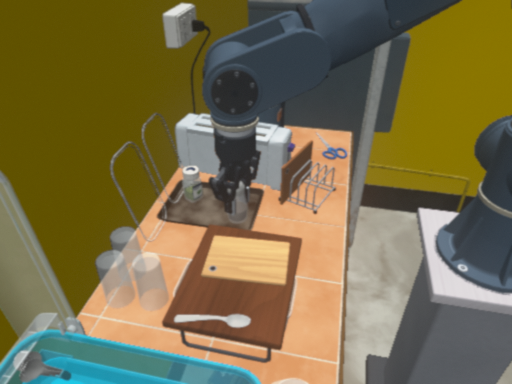

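The shaker is held upright at (237,205) and the board has not moved. Next: carry it to the tray.

Emit:
move_arm --xyz '[[-0.025,0.022,0],[-0.065,0.058,0],[-0.105,0.094,0],[-0.145,0.13,0],[-0.185,0.166,0],[-0.21,0.187,0.02],[-0.21,0.187,0.06],[-0.21,0.187,0.1],[-0.21,0.187,0.14],[-0.21,0.187,0.16]]' --dr '[[0,0,0],[0,0,0],[0,0,0],[0,0,0],[0,0,0],[0,0,0],[0,0,0],[0,0,0],[0,0,0],[0,0,0]]'

```text
time_s: 4.32
tcp_pos: [0.6772, -0.0444, 0.0533]
ee_rot: [-3.137, 0.001, 1.205]
force: [0.3, 0.1, -1.0]
finger_gap: 0.45
```

```bash
python3 g.py .68 -.045 .030|head -2
```

```text
{'time_s': np.float64(4.325), 'qpos': array([-0.134 ,  0.7837,  1.4016, -0.    ,  0.9607, -1.3391]), 'tcp_pos': array([ 0.6772, -0.0444,  0.0533]), 'ee_rot': array([-3.1372e+00,  1.0000e-03,  1.2051e+00]), 'force': array([ 0.2772,  0.0784, -1.0379]), 'finger_gap': np.float64(0.4498)}
shift [0.0005 0.003  0.0233] turn [0. 0. 0.] n>= 1
```

Emit:
move_arm --xyz '[[0,0.003,0.01],[0,0.003,0.017],[0,0.003,0.02],[0,0.003,0.021],[0,0.003,0.021]]' --dr '[[0,0,0],[0,0,0],[0,0,0],[0,0,0],[0,0,0]]'

```text
time_s: 4.95
tcp_pos: [0.6801, -0.0454, 0.0328]
ee_rot: [-3.138, 0.001, 1.205]
force: [0.3, 0.1, -0.4]
finger_gap: 0.453
```

Emit:
move_arm --xyz '[[0,0,0.0015],[0,0,0.003],[0,0,0.003]]' --dr '[[0,0,0],[0,0,0],[0,0,0]]'

```text
time_s: 5.32
tcp_pos: [0.6802, -0.0454, 0.0299]
ee_rot: [-3.138, 0.001, 1.205]
force: [0.4, -1.1, -0.3]
finger_gap: 0.452
```

Emit:
move_arm --xyz '[[0,0,0.001],[0,0,0.002],[0,0,0.002]]' --dr '[[0,0,0],[0,0,0],[0,0,0]]'

```text
time_s: 5.7
tcp_pos: [0.6806, -0.0455, 0.0298]
ee_rot: [-3.139, 0.001, 1.205]
force: [-6.4, 0.6, 15.9]
finger_gap: 0.455
```

Emit:
move_arm --xyz '[[0,0,0],[0,0,0],[0,0,0],[0,0,0],[0,0,0]]' --dr '[[0,0,0],[0,0,0],[0,0,0],[0,0,0],[0,0,0]]' --claw 1

```text
time_s: 6.32
tcp_pos: [0.6806, -0.0455, 0.0297]
ee_rot: [-3.139, 0.001, 1.205]
force: [0.1, -0.7, 0.3]
finger_gap: 0.998
```

Emit:
move_arm --xyz '[[0,0,-0.03],[0,0,-0.08],[0,0,-0.13],[0,0,-0.18],[0,0,-0.18]]' --dr '[[0,0,0],[0,0,0],[0,0,0],[0,0,0],[0,0,0]]'

```text
time_s: 6.95
tcp_pos: [0.6827, -0.0458, 0.2143]
ee_rot: [3.137, -0.001, 1.205]
force: [0.7, 0.2, 0.0]
finger_gap: 0.997
```

```bash
python3 g.py .555 .325 .20 180 0 4 ; python3 - <<'E'
from h import *
d,P=grab('side'); save(d,'side2.png')
q=P[170:290,150:300].reshape(-1,3); q=q[(q[:,0]>.62)&(q[:,0]<.74)&(abs(q[:,1]+.05)<.05)&(q[:,2]>.02)&(q[:,2]<.12)]; print('shaker',len(q),q.min(0),q.max(0))
v,u=np.mgrid[:384,:512]; C=d['color'].astype(int); m=(abs(P[...,2]-.108)<.012)&(C[...,0]>140)&(C[...,0]-C[...,2]>35)&(v>225)&(v<300)&(u>195)&(u<300)
m=cv2.morphologyEx(m.astype(np.uint8),cv2.MORPH_OPEN,np.ones((3,3)))>0
r=cv2.minAreaRect(P[m][:,:2].astype(np.float32)); print(r)
E
```

```text
{'time_s': np.float64(6.95), 'qpos': array([-1.3490e-01,  6.1120e-01,  1.2851e+00, -1.0000e-04,  1.2406e+00,
       -1.3401e+00]), 'tcp_pos': array([ 0.6827, -0.0458,  0.2143]), 'ee_rot': array([ 3.1369e+00, -1.0000e-03,  1.2053e+00]), 'force': array([0.7456, 0.2497, 0.0153]), 'finger_gap': np.float64(0.9967)}
shift [ 0.3006 -0.2519  0.0134] turn [ 0.21 -0.2  65.06] n>= 7
[[np.float64(0.043), np.float64(-0.036), np.float64(0.002)], [np.float64(0.086), np.float64(-0.072), np.float64(0.004)], [np.float64(0.129), np.float64(-0.108), np.float64(0.006)], [np.float64(0.172), np.float64(-0.144), np.float64(0.008)], [np.float64(0.215), np.float64(-0.18), np.float64(0.01)], [np.float64(0.258), np.float64(-0.216), np.float64(0.012)], [np.float64(0.301), np.float64(-0.252), np.float64(0.013)]]
[[np.float64(0.0), np.float64(-0.0), np.float64(9.3)], [np.float64(0.1), np.float64(-0.1), np.float64(18.6)], [np.float64(0.1), np.float64(-0.1), np.float64(27.9)], [np.float64(0.1), np.float64(-0.1), np.float64(37.2)], [np.float64(0.1), np.float64(-0.1), np.float64(46.5)], [np.float64(0.2), np.float64(-0.2), np.float64(55.8)], [np.float64(0.2), np.float64(-0.2), np.float64(65.1)]]
shaker 344 [ 0.65917677 -0.05577734  0.02017659] [ 0.7019688  -0.02028877  0.09448606]
((0.5567520260810852, 0.23739761114120483), (0.17541970312595367, 0.13388654589653015), 4.2886881828308105)
```

The shaker stands on the tray at about (.68,-.04), with its top at .0945. Now the two-finger push: first move beyond the board's left edge.

Emit:
move_arm --xyz '[[0.02,-0.017,0.002],[0.06,-0.05,0.004],[0.1,-0.084,0.006],[0.143,-0.12,0.008],[0.186,-0.156,0.01],[0.229,-0.192,0.012],[0.272,-0.228,0.013],[0.301,-0.252,0.013],[0.301,-0.252,0.05],[0.301,-0.252,0.08]]' --dr '[[0,0,5],[0,0,13],[0,0,22],[0,0,31],[0,0,40],[0,0,49],[0,0,58],[0,0,65],[0,0,65],[0,0,65]]' --claw 0.8

```text
time_s: 8.25
tcp_pos: [0.5526, 0.3256, 0.1284]
ee_rot: [3.14, 0.002, 0.072]
force: [0.3, -0.9, -0.7]
finger_gap: 0.8
```

```bash
cat > fit.py <<'E'
import numpy as np
from scipy.optimize import least_squares
# q2,q3,q5, r(after lateral), z
D=[((1.1194,.3512,1.6524,1.1391),(.1971,.5131,.2308)),((.2834,.4702,1.4514,1.2216),(.5799,.2172,.2395)),((.2855,.4883,1.4759,1.1741),(.5801,.2187,.2187)),((-.134,.7837,1.4016,.9607),(.6772,-.0444,.0533)),((-.1349,.6112,1.2851,1.2406),(.6827,-.0458,.2143))]
def f(p,full=False):
    L1,L2,a,h,d6,lat=p; o=[]
    for (q1,q2,q3,q5),(x,y,z) in D:
        s=q2+q3; e=s+q5
        r=L1*np.sin(q2)+L2*np.sin(s)+a*np.cos(s)+d6*np.sin(e); zz=h+L1*np.cos(q2)+L2*np.cos(s)-a*np.sin(s)+d6*np.cos(e)
        o+=[r*np.cos(q1)-lat*np.sin(q1)-x,r*np.sin(q1)+lat*np.cos(q1)-y,zz-z]
    return np.r_[o,[(p[2])*1e-2,(p[3]-.15)*1e-3,(p[4]-.25)*1e-3]]
s=least_squares(f,[.4,.4,0,.15,.25,.046]); print(s.x.round(4),np.abs(s.fun[:15]).max())
E
python3 fit.py; python3 g.py .555 .325 .105 180 0 4|head -2
```

```text
[0.4873 0.4378 0.0407 0.2546 0.2608 0.0464] 5.73480523188008e-05
{'time_s': np.float64(8.25), 'qpos': array([ 4.6010e-01,  6.2700e-01,  1.4840e+00, -4.0000e-04,  1.0333e+00,
        3.8850e-01]), 'tcp_pos': array([0.5526, 0.3256, 0.1284]), 'ee_rot': array([3.1403e+00, 2.3000e-03, 7.1800e-02]), 'force': array([ 0.2647, -0.8853, -0.6926]), 'finger_gap': np.float64(0.7996)}
```

Emit:
move_arm --xyz '[[0,0,0.015],[0,0,0.025],[0,0,0.028],[0,0,0.03],[0,0,0.031]]' --dr '[[0,0,0],[0,0,0],[0,0,0],[0,0,0],[0,0,0]]'

```text
time_s: 8.88
tcp_pos: [0.5528, 0.3257, 0.098]
ee_rot: [3.141, 0.001, 0.072]
force: [0.4, -0.6, 0.0]
finger_gap: 0.8
```

Emit:
move_arm --xyz '[[0,0,0.002],[0,0,0.004],[0,0,0.004]]' --dr '[[0,0,0],[0,0,0],[0,0,0]]'

```text
time_s: 9.25
tcp_pos: [0.5527, 0.3257, 0.0938]
ee_rot: [3.141, 0.002, 0.072]
force: [-0.2, -0.4, 0.6]
finger_gap: 0.801
```

Emit:
move_arm --xyz '[[0,0,0.001],[0,0,0.003],[0,0,0.003]]' --dr '[[0,0,0],[0,0,0],[0,0,0]]'

```text
time_s: 9.62
tcp_pos: [0.5529, 0.3258, 0.0928]
ee_rot: [3.141, 0.001, 0.072]
force: [-7.6, -4.3, 17.8]
finger_gap: 0.798
```

Emit:
move_arm --xyz '[[0,0,-0.003],[0,0.005,-0.003],[0,0.012,-0.003],[0,0.018,-0.003],[0,0.025,-0.003],[0,0.033,-0.003],[0,0.041,-0.003],[0,0.049,-0.003],[0,0.057,-0.003],[0,0.06,-0.003]]' --dr '[[0,0,0],[0,0,0],[0,0,0],[0,0,0],[0,0,0.5],[0,0,1.2],[0,0,2],[0,0,2.8],[0,0,3.6],[0,0,4]]'

```text
time_s: 10.88
tcp_pos: [0.5573, 0.2654, 0.0959]
ee_rot: [3.141, 0.001, 0.001]
force: [0.3, 0.0, -0.4]
finger_gap: 0.801
```

```bash
cat > b.py <<'E'
from h import *
import sys
st()
d,P=grab('side'); save(d,sys.argv[1]); C=d['color'].astype(int)
v,u=np.mgrid[:384,:512]
m=(abs(P[...,2]-.108)<.01)&(C[...,0]>150)&(C[...,0]-C[...,2]>35)&(P[...,1]>.05)&(P[...,1]<.34)&(P[...,0]>.42)&(P[...,0]<.68)
m=cv2.morphologyEx(m.astype(np.uint8),cv2.MORPH_OPEN,np.ones((3,3)))>0
q=P[m][:,:2].astype(np.float32); r=cv2.minAreaRect(q); print(r,cv2.boxPoints(r).round(3).tolist(),len(q))
# right edge (min y) per x bin
for x in np.arange(.49,.64,.03):
    y=q[abs(q[:,0]-x)<.006,1]; print(round(x,2),y.min() if len(y) else None,y.max() if len(y) else None)
E
python3 b.py side3.png
```

```text
{'time_s': np.float64(10.875), 'qpos': array([ 3.6920e-01,  6.2960e-01,  1.5743e+00, -7.0000e-04,  9.3870e-01,
        3.6870e-01]), 'tcp_pos': array([0.5573, 0.2654, 0.0959]), 'ee_rot': array([3.1407e+00, 7.0000e-04, 1.0000e-03]), 'force': array([ 0.3098,  0.0384, -0.3693]), 'finger_gap': np.float64(0.8005)}
((0.5547800064086914, 0.1956598460674286), (0.1736881136894226, 0.12124122679233551), 0.19618506729602814) [[0.46799999475479126, 0.25600001215934753], [0.46799999475479126, 0.13500000536441803], [0.6420000195503235, 0.13500000536441803], [0.640999972820282, 0.25699999928474426]] 1261
0.49 0.1348132 0.255522
0.52 0.13679294 0.2075976
0.55 0.21521191 0.2562562
0.58 0.21444866 0.2550813
0.61 0.24331379 0.2543365
0.64 0.18558356 0.2540193
```

View pics/side3.png

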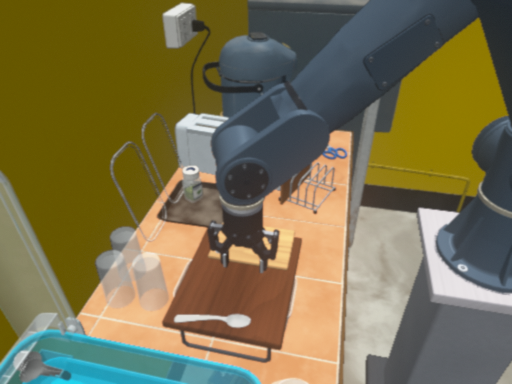

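The board is now aligned to the riser, right edge at y≈.1355, with both fingers on its left edge at (224,262) and (262,265). Push another 37 mm, then retreat.

Emit:
move_arm --xyz '[[0,0.006,0],[0,0.013,0],[0,0.02,0],[0,0.027,0],[0,0.033,0],[0,0.037,0],[0,0.037,0],[0,0.02,0],[0,0.015,-0.06],[0,0.01,-0.12]]' --dr '[[0,0,0],[0,0,0],[0,0,0],[0,0,0],[0,0,0],[0,0,0],[0,0,0],[0,0,0],[0,0,0],[0,0,0]]'

```text
time_s: 12.18
tcp_pos: [0.557, 0.2568, 0.2171]
ee_rot: [3.14, 0.002, 0.002]
force: [0.6, -0.0, 1.0]
finger_gap: 0.801
```

Emit:
move_arm --xyz '[[0,0,-0.05],[0,0.0,-0.06],[-0.06,-0.02,-0.06],[-0.12,-0.02,-0.06],[-0.12,-0.02,-0.06]]' --dr '[[0,0,0],[0,0,0],[0,0,0],[0,0,0],[0,0,0]]'

```text
time_s: 12.8
tcp_pos: [0.4334, 0.2773, 0.2765]
ee_rot: [3.139, 0.004, 0.004]
force: [0.2, 0.0, -0.6]
finger_gap: 0.804
```

```bash
python3 b.py side4.png; python3 - <<'E'
from h import *
d,P=grab('top'); save(d,'top4.png'); C=d['color'].astype(int)
m=(abs(P[...,2]-.108)<.01)&(C[...,0]>140)&(C[...,0]-C[...,2]>35)&(P[...,1]>.05)&(P[...,1]<.34)&(P[...,0]>.44)&(P[...,0]<.68)
m=cv2.morphologyEx(m.astype(np.uint8),cv2.MORPH_OPEN,np.ones((5,5)))>0
q=P[m][:,:2].astype(np.float32); r=cv2.minAreaRect(q); print(r,cv2.boxPoints(r).round(3).tolist(),len(q))
E
```

```text
{'time_s': np.float64(12.8), 'qpos': array([ 0.4786,  0.2431,  1.6825, -0.    ,  1.2208,  0.4744]), 'tcp_pos': array([0.4334, 0.2773, 0.2765]), 'ee_rot': array([3.1393, 0.0043, 0.0043]), 'force': array([ 0.1619,  0.0381, -0.6336]), 'finger_gap': np.float64(0.8044)}
((0.5554559826850891, 0.15800440311431885), (0.17462727427482605, 0.12331292778253555), 0.40944069623947144) [[0.46799999475479126, 0.21899999678134918], [0.4690000116825104, 0.09600000083446503], [0.6430000066757202, 0.09700000286102295], [0.6420000195503235, 0.2199999988079071]] 2720
0.49 0.0993323 0.21741623
0.52 0.09606504 0.21711646
0.55 0.097990096 0.21720028
0.58 0.09958117 0.21707006
0.61 0.099046975 0.21856344
0.64 0.10211127 0.21689571
((0.5553848743438721, 0.15535888075828552), (0.16810354590415955, 0.11913122981786728), 0.3623701333999634) [[0.47099998593330383, 0.21400000154972076], [0.47200000286102295, 0.0949999988079071], [0.6399999856948853, 0.09600000083446503], [0.6389999985694885, 0.2150000035762787]] 4052
```

Overhang is about 46-49 mm (side and top cameras). I'll fit a kinematic model to check whether a tilted pinch is reachable.

```bash
cat > kin.py <<'E'
import numpy as np
from scipy.optimize import least_squares
from scipy.spatial.transform import Rotation as R
LO=np.array([-2.75,-.79,.01,-1.57,.07,-2.87]);HI=np.array([2.75,2.1,2.65,4.71,3.14,2.87])
prm=dict(L1=.4873,L2=.4378,a=.0407,h=.2546,d6=.2608,lat=.0464)
def fk(q,p=prm,pts=False):
    r=R.from_euler('z',q[0]); o=r.apply([0,p['lat'],p['h']])
    r=r*R.from_euler('y',q[1]); o1=o+r.apply([0,0,p['L1']])
    r=r*R.from_euler('y',q[2]); w=o1+r.apply([p['a'],0,p['L2']])
    r=r*R.from_euler('z',q[3])*R.from_euler('y',q[4]); t=w+r.apply([0,0,p['d6']])
    r=r*R.from_euler('z',q[5]+np.pi)
    return (t,r,o1,w) if pts else (t,r)
def ik(x,Rt,seeds,p=prm):
    out=[]
    for s in seeds:
        f=lambda q:np.r_[(fk(q,p)[0]-x)*3,(Rt.inv()*fk(q,p)[1]).as_rotvec()]
        S=least_squares(f,np.clip(s,LO+.01,HI-.01),bounds=(LO,HI))
        if S.cost<1e-5 and not any(np.abs(S.x-o).max()<.05 for o in out): out.append(S.x)
    return out
def tilt(th,sg): # tool z=(0,c,-s)
    c,s=np.cos(np.radians(th)),np.sin(np.radians(th)); z=np.array([0,c,-s]); x=sg*np.array([0,s,c]); return R.from_matrix(np.c_[x,np.cross(z,x),z])
E
python3 - <<'E'
from kin import *
print(fk([.4786,.2431,1.6825,0,1.2208,.4744])[0],fk([.4786,.2431,1.6825,0,1.2208,.4744])[1].as_euler('xyz'))
rng=np.random.default_rng(0); seeds=rng.uniform(LO,HI,(25,6))
seeds[:,1]=rng.uniform(0,1.4,25);seeds[:,2]=rng.uniform(.5,2,25)
for th in (25,35,45,55):
  for sg in(1,-1):
    Rt=tilt(th,sg); z=Rt.as_matrix()[:,2]; g=np.array([.5555,.124,.104]); x=g+.019*z
    for q in ik(x,Rt,seeds): t,r,e,w=fk(q,pts=True); print(th,sg,Rt.as_euler('xyz',degrees=True).round(0),q.round(2),'elbow',e.round(2),'wrist',w.round(3))
E
```

```text
[0.43349146 0.27718295 0.2765152 ] [3.13939662 0.00427645 0.0041953 ]
25 1 [180. -65.  90.] [-0.25  0.81  1.74  1.12  1.34 -2.55] elbow [ 0.35 -0.04  0.59] wrist [ 0.556 -0.095  0.206]
25 -1 [180.  65. -90.] [-0.25  0.81  1.74  1.12  1.34  0.59] elbow [ 0.35 -0.04  0.59] wrist [ 0.555 -0.095  0.206]
35 1 [180. -55.  90.] [-0.22  0.73  1.76  1.03  1.21 -2.46] elbow [ 0.33 -0.02  0.62] wrist [ 0.555 -0.074  0.243]
35 -1 [180.  55. -90.] [-0.22  0.73  1.76  1.03  1.21  0.68] elbow [ 0.33 -0.02  0.62] wrist [ 0.555 -0.074  0.243]
45 1 [180. -45.  90.] [-0.17  0.67  1.77  0.91  1.09 -2.34] elbow [ 0.31 -0.    0.64] wrist [ 0.555 -0.047  0.275]
45 -1 [180.  45. -90.] [-0.17  0.67  1.77  0.91  1.09  0.8 ] elbow [ 0.31 -0.    0.64] wrist [ 0.555 -0.047  0.275]
55 1 [180. -35.  90.] [-0.11  0.62  1.77  0.76  0.98 -2.19] elbow [0.29 0.01 0.65] wrist [ 0.555 -0.015  0.302]
55 -1 [180.  35. -90.] [-0.11  0.62  1.77  0.76  0.98  0.95] elbow [0.29 0.01 0.65] wrist [ 0.555 -0.015  0.302]
```

```bash
python3 g.py .5555 .0 .30 180 60 -90 | sed -n 3p; cat > path.py <<'E'
from kin import *
from scipy.spatial.transform import Slerp
q=np.array([.4786,.2431,1.6825,0,1.2208,.4744]); x0,R0=fk(q)
for x1,R1,n in ((np.array([.5555,0,.30]),tilt(30,-1),14),(np.array([.5555,.072,.1365]),tilt(30,-1),5),(np.array([.5555,.1415,.0965]),tilt(30,-1),3)):
    sl=Slerp([0,1],R.concatenate([R0,R1]))
    for i in range(1,n+1):
        s=ik(x0+(x1-x0)*i/n,sl(i/n),[q]); 
        if not s: print('fail',i); break
        print(s[0].round(2),'dq',np.abs(s[0]-q).max().round(2),'w',fk(s[0],pts=True)[3].round(3),'z',sl(i/n).as_matrix()[:,2].round(2)); q=s[0]
    x0,R0=x1,R1
E
python3 path.py
```

```text
shift [ 0.1179  0.2776 -0.0227] turn [ 46.93 -46.66  80.99] n>= 11
[0.4  0.25 1.68 0.08 1.25 0.47] dq 0.08 w [0.458 0.242 0.538] z [-0.06  0.06 -1.  ]
[0.32 0.25 1.67 0.16 1.29 0.46] dq 0.08 w [0.479 0.205 0.537] z [-0.11  0.13 -0.99]
[0.23 0.26 1.66 0.23 1.32 0.47] dq 0.08 w [0.498 0.167 0.534] z [-0.15  0.19 -0.97]
[0.16 0.28 1.65 0.3  1.36 0.47] dq 0.08 w [0.515 0.128 0.53 ] z [-0.18  0.27 -0.95]
[0.08 0.3  1.64 0.37 1.4  0.49] dq 0.08 w [0.53  0.089 0.524] z [-0.2   0.34 -0.92]
[0.01 0.32 1.64 0.43 1.44 0.51] dq 0.07 w [0.543 0.05  0.517] z [-0.22  0.41 -0.88]
[-0.06  0.34  1.63  0.49  1.48  0.54] dq 0.07 w [0.553 0.011 0.508] z [-0.22  0.49 -0.84]
[-0.13  0.36  1.62  0.55  1.52  0.57] dq 0.07 w [ 0.56  -0.027  0.499] z [-0.22  0.56 -0.8 ]
[-0.19  0.39  1.61  0.61  1.55  0.61] dq 0.06 w [ 0.565 -0.064  0.488] z [-0.2   0.62 -0.75]
[-0.25  0.41  1.6   0.67  1.58  0.66] dq 0.06 w [ 0.567 -0.1    0.477] z [-0.18  0.69 -0.71]
[-0.31  0.44  1.59  0.72  1.61  0.71] dq 0.06 w [ 0.567 -0.134  0.466] z [-0.15  0.74 -0.65]
[-0.37  0.46  1.59  0.78  1.63  0.77] dq 0.06 w [ 0.565 -0.167  0.4
[... 255 characters left out ...]
06 w [ 0.555 -0.211  0.398] z [ 0.    0.87 -0.5 ]
[-0.42  0.57  1.65  0.91  1.55  0.81] dq 0.06 w [ 0.555 -0.197  0.365] z [ 0.    0.87 -0.5 ]
[-0.4   0.62  1.68  0.93  1.49  0.77] dq 0.06 w [ 0.555 -0.183  0.332] z [ 0.    0.87 -0.5 ]
[-0.37  0.66  1.7   0.95  1.44  0.72] dq 0.05 w [ 0.555 -0.168  0.3  ] z [ 0.    0.87 -0.5 ]
[-0.35  0.71  1.71  0.97  1.39  0.68] dq 0.05 w [ 0.555 -0.154  0.267] z [ 0.    0.87 -0.5 ]
[-0.31  0.73  1.73  1.01  1.35  0.66] dq 0.04 w [ 0.555 -0.131  0.254] z [ 0.    0.87 -0.5 ]
[-0.27  0.75  1.74  1.04  1.31  0.65] dq 0.04 w [ 0.555 -0.108  0.24 ] z [ 0.    0.87 -0.5 ]
[-0.23  0.76  1.75  1.08  1.28  0.64] dq 0.04 w [ 0.555 -0.084  0.227] z [ 0.    0.87 -0.5 ]
```

Emit:
move_arm --xyz '[[0.006,0.014,-0.001],[0.018,0.042,-0.003],[0.03,0.069,-0.006],[0.041,0.097,-0.008],[0.053,0.125,-0.01],[0.065,0.153,-0.012],[0.077,0.18,-0.015],[0.089,0.208,-0.017],[0.1,0.236,-0.019],[0.106,0.25,-0.02]]' --dr '[[2.3,-2.3,4.0],[7.0,-7.0,12.2],[11.7,-11.7,20.2],[16.4,-16.4,28.3],[21.1,-21.0,36.4],[25.8,-25.7,44.5],[30.5,-30.4,52.6],[35.2,-35.0,60.7],[39.9,-39.7,68.8],[42.2,-42.0,72.9]]' --claw 1

```text
time_s: 14.15
tcp_pos: [0.5448, 0.025, 0.2959]
ee_rot: [-3.017, 0.959, -1.329]
force: [0.4, 0.3, -0.9]
finger_gap: 0.998
```

```bash
python3 - <<'E'
from h import *
from kin import *
s=arm.get_state(); t,r=fk(np.array(s['qpos'])); print(t,s['tcp_pos'],r.as_euler('xyz'),s['ee_rot'])
E
python3 g.py .5555 .072 .1365 180 60 -90 | sed -n 3p
```

```text
[0.54511031 0.02156746 0.29411145] [0.54484993 0.02501466 0.29587438] [-3.01652405  0.95879795 -1.32925507] [-3.01652405  0.95879795 -1.32925507]
[[np.float64(0.035), np.float64(-0.002), np.float64(0.043)], [np.float64(0.07), np.float64(-0.004), np.float64(0.086)], [np.float64(0.106), np.float64(-0.006), np.float64(0.129)]]
```

```bash
sed -i 's/^s=st()/s=arm.get_state()/' g.py; python3 g.py .5555 .072 .1365 180 60 -90
```

```text
shift [ 0.1057 -0.0056  0.1285] turn [ 4.52 -4.56  7.73] n>= 3
[[np.float64(0.035), np.float64(-0.002), np.float64(0.043)], [np.float64(0.07), np.float64(-0.004), np.float64(0.086)], [np.float64(0.106), np.float64(-0.006), np.float64(0.129)]]
[[np.float64(1.5), np.float64(-1.5), np.float64(2.6)], [np.float64(3.0), np.float64(-3.0), np.float64(5.2)], [np.float64(4.5), np.float64(-4.6), np.float64(7.7)]]
```

Emit:
move_arm --xyz '[[0.018,-0.001,0.022],[0.044,-0.002,0.054],[0.07,-0.004,0.086],[0.092,-0.005,0.112],[0.106,-0.006,0.128],[0.106,-0.006,0.128],[0.106,-0.006,0.128]]' --dr '[[2.3,-2.3,3.9],[4.5,-4.6,7.7],[4.5,-4.6,7.7],[4.5,-4.6,7.7],[4.5,-4.6,7.7],[4.5,-4.6,7.7],[4.5,-4.6,7.7]]'

```text
time_s: 15.02
tcp_pos: [0.5567, 0.071, 0.1374]
ee_rot: [-3.138, 1.048, -1.567]
force: [-0.4, -0.2, -0.7]
finger_gap: 1.0
```

```bash
python3 g.py .5555 .1415 .0965 180 60 -90;  python3 b.py side5.png
```

```text
shift [0.0002 0.0012 0.0815] turn [-0.03  0.02  0.1 ] n>= 2
[[np.float64(0.0), np.float64(0.001), np.float64(0.041)], [np.float64(0.0), np.float64(0.001), np.float64(0.082)]]
[[np.float64(-0.0), np.float64(0.0), np.float64(0.0)], [np.float64(-0.0), np.float64(0.0), np.float64(0.1)]]
{'time_s': np.float64(15.025), 'qpos': array([-0.3579,  0.7155,  1.7088,  0.9695,  1.3924,  0.6741]), 'tcp_pos': array([0.5567, 0.071 , 0.1374]), 'ee_rot': array([-3.1382,  1.0476, -1.5675]), 'force': array([-0.4062, -0.1683, -0.7204]), 'finger_gap': np.float64(1.0002)}
((0.5555458068847656, 0.15692658722400665), (0.17487472295761108, 0.12268807739019394), 0.19890961050987244) [[0.46799999475479126, 0.21799999475479126], [0.46799999475479126, 0.0949999988079071], [0.6430000066757202, 0.09600000083446503], [0.6430000066757202, 0.21899999678134918]] 2719
0.49 0.099346824 0.21745908
0.52 0.09599883 0.21807733
0.55 0.097209916 0.21784888
0.58 0.10073824 0.21788229
0.61 0.09616128 0.21715376
0.64 0.099004135 0.21614164
```

View pics/side5.png

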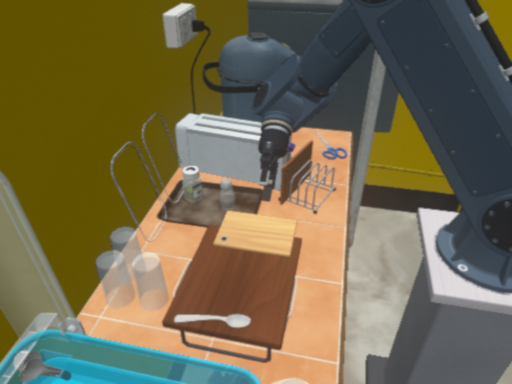

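The shaker stands in the tray at (227,190), the board overhangs, and the gripper at (270,165) is ready at its right. Slide in with one finger underneath.

Emit:
move_arm --xyz '[[0,0.001,0.015],[0,0.001,0.035],[0,0.001,0.055],[0,0.001,0.07],[0,0.001,0.08],[0,0.001,0.082],[0,0.001,0.082]]' --dr '[[0,0,0],[0,0,0],[0,0,0],[0,0,0],[0,0,0],[0,0,0],[0,0,0]]'

```text
time_s: 15.95
tcp_pos: [0.5558, 0.1418, 0.0967]
ee_rot: [-3.137, 1.047, -1.566]
force: [0.3, -0.3, 0.5]
finger_gap: 1.001
```

Emit:
move_arm --xyz '[[0,0,0],[0,0,0],[0,0,0],[0,0,0]]' --dr '[[0,0,0],[0,0,0],[0,0,0],[0,0,0]]' --claw 0.4

```text
time_s: 16.45
tcp_pos: [0.5559, 0.1417, 0.0967]
ee_rot: [-3.137, 1.047, -1.567]
force: [0.2, -0.5, 0.6]
finger_gap: 0.397
```

Emit:
move_arm --xyz '[[0,0,0],[0,0,0],[0,0,0]]' --dr '[[0,0,0],[0,0,0],[0,0,0]]' --claw 0

```text
time_s: 16.82
tcp_pos: [0.5561, 0.1421, 0.0993]
ee_rot: [-3.135, 1.053, -1.564]
force: [-5.7, -5.6, 17.9]
finger_gap: 0.287
```

```bash
python3 g.py .5558 .1418 .1267 180 60 -90; python3 b.py side6.png
```

```text
shift [-0.0237  0.0002 -0.0138] turn [-0.07  0.32  0.19] n>= 1
[[np.float64(-0.024), np.float64(0.0), np.float64(-0.014)]]
[[np.float64(-0.1), np.float64(0.3), np.float64(0.2)]]
{'time_s': np.float64(16.825), 'qpos': array([-0.2399,  0.7669,  1.7511,  1.0758,  1.2849,  0.6289]), 'tcp_pos': array([0.5561, 0.1421, 0.0993]), 'ee_rot': array([-3.1346,  1.0528, -1.5641]), 'force': array([-5.7328, -5.5786, 17.9109]), 'finger_gap': np.float64(0.2874)}
((0.5558589696884155, 0.15391331911087036), (0.13389740884304047, 0.17493590712547302), 89.7171859741211) [[0.46799999475479126, 0.08699999749660492], [0.6430000066757202, 0.08699999749660492], [0.6439999938011169, 0.2199999988079071], [0.4690000116825104, 0.22100000083446503]] 2743
0.49 0.099337965 0.22119427
0.52 0.09987225 0.2193837
0.55 0.08702136 0.22027037
0.58 0.100298256 0.21927433
0.61 0.103098504 0.22032759
0.64 0.10352419 0.21724342
```

Emit:
move_arm --xyz '[[-0.003,0,-0.002],[-0.008,0,-0.005],[-0.014,0,-0.008],[-0.021,0,-0.012],[-0.028,0,-0.016],[-0.035,0,-0.02],[-0.042,0,-0.024],[-0.048,0,-0.028],[-0.052,0,-0.03],[-0.052,0,-0.03]]' --dr '[[0,0,0],[0,0,0],[0,0,0],[0,0,0],[0,0,0],[0,0,0],[0,0,0],[0,0,0],[0,0,0],[0,0,0]]'

```text
time_s: 18.12
tcp_pos: [0.5559, 0.1417, 0.1594]
ee_rot: [-3.134, 1.053, -1.564]
force: [0.4, -0.0, -1.7]
finger_gap: 0.088
```

```bash
python3 b.py side7.png
```

```text
{'time_s': np.float64(18.125), 'qpos': array([-0.2406,  0.6596,  1.7509,  1.0503,  1.3372,  0.7254]), 'tcp_pos': array([0.5559, 0.1417, 0.1594]), 'ee_rot': array([-3.1339,  1.0526, -1.5635]), 'force': array([ 0.4155, -0.0226, -1.674 ]), 'finger_gap': np.float64(0.0882)}
((0.0, 0.0), (0.0, 0.0), 0.0) [[0.0, 0.0], [0.0, 0.0], [0.0, 0.0], [0.0, 0.0]] 0
0.49 None None
0.52 None None
0.55 None None
0.58 None None
0.61 None None
0.64 None None
```

View pics/side7.png

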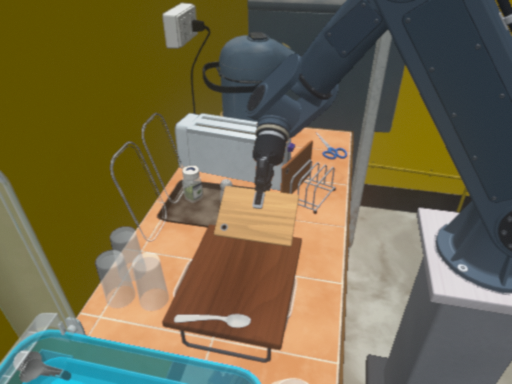

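The board is aligned in the fingers (gap 7.5 mm), occupying roughly (218-298,188-245). I'll measure its pose in the tool frame.

```bash
cat > tb.py <<'E'
from h import *
import sys
def tb(n='side'):
    s=arm.get_state(); Rc=R.from_euler('xyz',s['ee_rot'])
    d,P=grab(n); C=d['color'].astype(int)
    T=Rc.inv().apply((P-s['tcp_pos']).reshape(-1,3)).reshape(P.shape)
    m=(abs(T[...,0])<.015)&(abs(T[...,1])<.12)&(T[...,2]>-.06)&(T[...,2]<.12)&(C[...,0]>120)&(C[...,0]-C[...,2]>30)
    m=cv2.morphologyEx(m.astype(np.uint8),cv2.MORPH_OPEN,np.ones((3,3)))>0
    q=T[m]; q=q[np.isfinite(q).all(1)]; print(len(q),'x med',np.median(q[:,0]).round(4)); r=cv2.minAreaRect(q[:,1:].astype(np.float32)); print('y,z rect',r,cv2.boxPoints(r).round(3).tolist())
    A=np.c_[q[:,1:],np.ones(len(q))]; print('plane x=ay+bz+c',np.linalg.lstsq(A,q[:,0],rcond=None)[0].round(4))
tb(sys.argv[1] if len(sys.argv)>1 else 'side')
E
python3 tb.py
```

```text
4279 x med -0.0054
y,z rect ((-0.007120862603187561, 0.036367543041706085), (0.16666477918624878, 0.21554304659366608), 89.85333251953125) [[-0.11500000208616257, -0.04699999839067459], [0.10000000149011612, -0.04699999839067459], [0.10100000351667404, 0.11900000274181366], [-0.11500000208616257, 0.11999999731779099]]
plane x=ay+bz+c [-0.0038  0.0565 -0.0057]
```

```bash
python3 - <<'E'
s=open('tb.py').read()
s=s.replace("(abs(T[...,0])<.015)","(abs(T[...,0]+.004)<.007)").replace("C[...,0]>120","C[...,0]>150")
s=s.replace("    q=T[m];","    k,l,b,_=cv2.connectedComponentsWithStats(m.astype(np.uint8)); m=l==1+np.argmax(b[1:,4])\n    q=T[m];")
open('tb.py','w').write(s)
E
python3 tb.py
```

```text
3655 x med -0.0057
y,z rect ((0.001714274287223816, 0.01298951730132103), (0.12039164453744888, 0.16986073553562164), 89.77963256835938) [[-0.08299999684095383, -0.04699999839067459], [0.0860000029206276, -0.04800000041723251], [0.08699999749660492, 0.0729999989271164], [-0.08299999684095383, 0.07400000095367432]]
plane x=ay+bz+c [ 0.0008 -0.0079 -0.0055]
```

```bash
python3 g.py .46 -.08 .27 180 0 -20 11; python3 - <<'E'
from kin import *
from h import arm
from scipy.spatial.transform import Slerp
prm['d6']=.2648;prm['h']=.2586
s=arm.get_state(); q=np.array(s['qpos']); x0,R0=fk(q)
for x1,R1,n in ((np.array([.46,-.08,.27]),R.from_euler('xyz',[180,0,-20],degrees=True),12),(np.array([.4357,-.1344,.086]),R.from_euler('xyz',[180,0,-20],degrees=True),3)):
    sl=Slerp([0,1],R.concatenate([R0,R1]))
    for i in range(1,n+1):
        k=ik(x0+(x1-x0)*i/n,sl(i/n),[q]); q=k[0]; M=sl(i/n).as_matrix(); t=x0+(x1-x0)*i/n
        cor=[(t+M@[0,a,b]).round(2) for a in(-.085,.085) for b in (.074,)]
        print(q.round(2),cor)
    x0,R0=x1,R1
E
```

```text
shift [ 0.0131  0.0956 -0.2477] turn [-36.78  52.26 -62.97] n>= 9
[[np.float64(0.001), np.float64(0.009), np.float64(-0.023)], [np.float64(0.002), np.float64(0.017), np.float64(-0.045)], [np.float64(0.004), np.float64(0.026), np.float64(-0.068)], [np.float64(0.005), np.float64(0.035), np.float64(-0.09)], [np.float64(0.006), np.float64(0.043), np.float64(-0.113)], [np.float64(0.007), np.float64(0.052), np.float64(-0.135)], [np.float64(0.008), np.float64(0.061), np.float64(-0.158)], [np.float64(0.01), np.float64(0.069), np.float64(-0.18)], [np.float64(0.011), np.float64(0.078), np.float64(-0.203)], [np.float64(0.012), np.float64(0.087), np.float64(-0.225)], [np.float64(0.013), np.float64(0.096), np.float64(-0.248)]]
[[np.float64(-3.3), np.float64(4.8), np.float64(-5.7)], [np.float64(-6.7), np.float64(9.5), np.float64(-11.4)], [np.float64(-10.0), np.float64(14.3), np.float64(-17.2)], [np.float64(-13.4), np.float64(19.0), np.float64(-22.9)], [np.float64(-16.7), np.float64(23.8), np.float64(-28.6)], [np.float64(-20.1), np.float64(28.5), np.float64(-34.3)], [np.float64(-23.4), np.float64(3
[... 991 characters left out ...]
 -0.04,  0.15])]
[-0.26  0.3   1.72  0.21  1.32  0.29] [array([0.53, 0.06, 0.18]), array([ 0.42, -0.07,  0.16])]
[-0.26  0.26  1.74  0.14  1.28  0.22] [array([0.51, 0.04, 0.19]), array([ 0.43, -0.1 ,  0.17])]
[-0.26  0.21  1.77  0.07  1.23  0.15] [array([0.5 , 0.02, 0.19]), array([ 0.43, -0.13,  0.18])]
[-0.27  0.16  1.81 -0.    1.18  0.08] [array([ 0.49, -0.  ,  0.2 ]), array([ 0.43, -0.16,  0.2 ])]
[-0.31  0.22  1.89 -0.    1.03  0.03] [array([ 0.48, -0.02,  0.13]), array([ 0.42, -0.18,  0.13])]
[-0.36  0.3   1.96 -0.    0.88 -0.01] [array([ 0.47, -0.04,  0.07]), array([ 0.41, -0.2 ,  0.07])]
[-0.4   0.41  2.01 -0.    0.72 -0.05] [array([ 0.46, -0.05,  0.01]), array([ 0.41, -0.21,  0.01])]
```

Emit:
move_arm --xyz '[[0.0,0.004,-0.014],[0.001,0.013,-0.034],[0.003,0.022,-0.057],[0.004,0.03,-0.079],[0.005,0.039,-0.101],[0.007,0.048,-0.124],[0.008,0.057,-0.147],[0.009,0.065,-0.169],[0.01,0.074,-0.192],[0.011,0.078,-0.203]]' --dr '[[-1.7,2.4,-2.9],[-5.0,7.1,-8.6],[-8.4,11.9,-14.3],[-11.7,16.6,-20.0],[-15.0,21.4,-25.8],[-18.4,26.1,-31.5],[-21.8,30.9,-37.2],[-25.1,35.7,-43.0],[-28.4,40.4,-48.7],[-30.1,42.8,-51.5]]'

```text
time_s: 19.52
tcp_pos: [0.4772, -0.0405, 0.2504]
ee_rot: [-3.043, 0.173, -0.539]
force: [-0.6, 0.5, -1.9]
finger_gap: 0.085
```

```bash
python3 g.py .4357 -.1344 .22 180 0 -20 6
```

```text
shift [0.0176 0.1042 0.0175] turn [ -6.59   9.36 -11.33] n>= 2
[[np.float64(0.003), np.float64(0.017), np.float64(0.003)], [np.float64(0.006), np.float64(0.035), np.float64(0.006)], [np.float64(0.009), np.float64(0.052), np.float64(0.009)], [np.float64(0.012), np.float64(0.069), np.float64(0.012)], [np.float64(0.015), np.float64(0.087), np.float64(0.015)], [np.float64(0.018), np.float64(0.104), np.float64(0.018)]]
[[np.float64(-1.1), np.float64(1.6), np.float64(-1.9)], [np.float64(-2.2), np.float64(3.1), np.float64(-3.8)], [np.float64(-3.3), np.float64(4.7), np.float64(-5.7)], [np.float64(-4.4), np.float64(6.2), np.float64(-7.6)], [np.float64(-5.5), np.float64(7.8), np.float64(-9.4)], [np.float64(-6.6), np.float64(9.4), np.float64(-11.3)]]
```

Emit:
move_arm --xyz '[[0.002,0.01,0.002],[0.005,0.03,0.005],[0.009,0.052,0.009],[0.012,0.074,0.012],[0.015,0.092,0.015],[0.018,0.104,0.018],[0.018,0.104,0.018],[0.018,0.104,0.018]]' --dr '[[-0.7,0.9,-1.1],[-2.0,2.8,-3.4],[-3.3,4.7,-5.7],[-4.6,6.6,-7.9],[-6.0,8.4,-10.2],[-6.6,9.4,-11.3],[-6.6,9.4,-11.3],[-6.6,9.4,-11.3]]'

```text
time_s: 20.52
tcp_pos: [0.4363, -0.1342, 0.2195]
ee_rot: [-3.141, -0.0, -0.35]
force: [-0.4, 0.2, -2.3]
finger_gap: 0.084
```

```bash
python3 g.py .4357 -.1344 .11 180 0 -20; python3 - <<'E'
from h import *
st()
a=-np.radians(20); e=np.array([np.cos(a),np.sin(a)]); f=np.array([-np.sin(a),np.cos(a)])
for n in('side','top'):
    d,P=grab(n); C=d['color'].astype(int); save(d,n+'8.png')
    U=P[...,:2]@e; V=P[...,:2]@f; Z=P[...,2]
    m=(abs(U-.455)<.03)&(abs(V-.02)<.12)&(Z>.135)&(Z<.27)&(C[...,0]>120)&(C[...,0]-C[...,2]>40)
    print(n,m.sum(),'u',np.percentile(U[m],[1,50,99]).round(4),'v',np.percentile(V[m],[1,99]).round(4),'z',np.percentile(Z[m],[1,99]).round(4))
    if m.sum()>20:
        A=np.c_[V[m]-.021,Z[m]-.18,np.ones(m.sum())]; print(np.linalg.lstsq(A,U[m],rcond=None)[0].round(4))
    h=(Z>.08)&(Z<.092)&(abs(V-.02)<.07)&(U<.52)&(U>.42); print('hoops',np.histogram(U[h],bins=np.arange(.42,.521,.004))[0])
a=cv2.imread('pics/side8.png')[120:260,220:400]; b=cv2.imread('pics/top8.png')[170:310,260:440]
cv2.imwrite('pics/c8.png',cv2.resize(np.hstack([a,b]),None,fx=2.2,fy=2.2))
E
```

```text
shift [-0.0005  0.0004  0.1095] turn [-0.01 -0.01 -0.08] n>= 2
[[np.float64(-0.0), np.float64(0.0), np.float64(0.055)], [np.float64(-0.001), np.float64(0.0), np.float64(0.11)]]
[[np.float64(-0.0), np.float64(-0.0), np.float64(-0.0)], [np.float64(-0.0), np.float64(-0.0), np.float64(-0.1)]]
{'time_s': np.float64(20.525), 'qpos': array([-4.0060e-01,  1.9420e-01,  1.8953e+00,  3.0000e-04,  1.0518e+00,
       -5.0300e-02]), 'tcp_pos': array([ 0.4363, -0.1342,  0.2195]), 'ee_rot': array([-3.1413e+00, -2.0000e-04, -3.5040e-01]), 'force': array([-0.3731,  0.1902, -2.2944]), 'finger_gap': np.float64(0.0843)}
side 299 u [0.4495 0.452  0.4587] v [-0.0603  0.109 ] z [0.1507 0.2678]
[0.0102 0.0186 0.4515]
hoops [ 0  0  0  0 23 32  0  0  0  0 25 28  0  0  0  0 20 17  0  0  0  0 19 18
  7]
top 124 u [0.4529 0.457  0.4606] v [0.0543 0.1063] z [0.173  0.2688]
[ 0.0045 -0.0174  0.458 ]
hoops [ 0  0  0  0  0 45 12  0  0  0  1 45 12  0  0  0  2 50 10  0  0  0  2 56
 11]
```

View pics/c8.png

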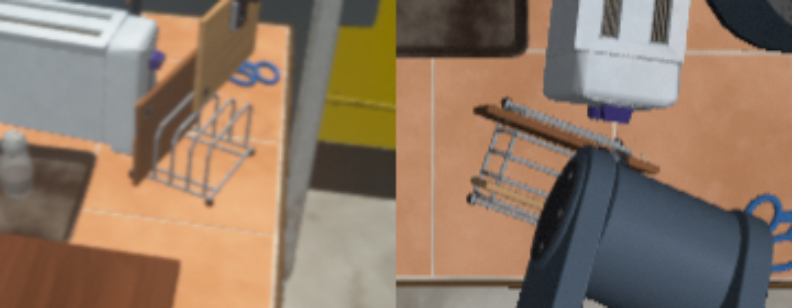

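The board hangs vertically above the front slot, about 2 mm too far towards the back. I'll correct 2 mm and lower.

Emit:
move_arm --xyz '[[-0.002,0,0.005],[-0.002,0,0.02],[-0.002,0,0.035],[-0.002,0,0.05],[-0.002,0,0.065],[-0.002,0,0.08],[-0.002,0,0.09],[-0.002,0,0.09]]' --dr '[[0,0,0],[0,0,0],[0,0,0],[0,0,0],[0,0,0],[0,0,0],[0,0,0],[0,0,0]]'

```text
time_s: 21.62
tcp_pos: [0.4343, -0.1333, 0.1289]
ee_rot: [-3.142, 0.001, -0.35]
force: [-0.1, 0.1, -1.8]
finger_gap: 0.085
```

Emit:
move_arm --xyz '[[0,0,0.008],[0,0,0.016],[0,0,0.024],[0,0,0.03],[0,0,0.034],[0,0,0.036],[0,0,0.037],[0,0,0.037]]' --dr '[[0,0,0],[0,0,0],[0,0,0],[0,0,0],[0,0,0],[0,0,0],[0,0,0],[0,0,0]]'

```text
time_s: 22.62
tcp_pos: [0.4343, -0.1334, 0.092]
ee_rot: [-3.141, 0.001, -0.35]
force: [-0.0, -0.9, -1.3]
finger_gap: 0.086
```

Emit:
move_arm --xyz '[[0,0,0.0015],[0,0,0.003],[0,0,0.003]]' --dr '[[0,0,0],[0,0,0],[0,0,0]]'

```text
time_s: 23.0
tcp_pos: [0.4342, -0.1334, 0.0889]
ee_rot: [-3.142, 0.001, -0.35]
force: [0.5, 0.2, -1.8]
finger_gap: 0.082
```

Emit:
move_arm --xyz '[[0,0,0.001],[0,0,0.002],[0,0,0.002]]' --dr '[[0,0,0],[0,0,0],[0,0,0]]'

```text
time_s: 23.38
tcp_pos: [0.4345, -0.1334, 0.0871]
ee_rot: [-3.142, 0.0, -0.35]
force: [-0.8, 0.0, 2.7]
finger_gap: 0.086
```

Emit:
move_arm --xyz '[[0,0,0.0007],[0,0,0.001],[0,0,0.001]]' --dr '[[0,0,0],[0,0,0],[0,0,0]]'

```text
time_s: 23.75
tcp_pos: [0.4347, -0.1335, 0.0867]
ee_rot: [-3.142, -0.0, -0.35]
force: [-3.5, 1.3, 11.3]
finger_gap: 0.086
```

```bash
python3 - <<'E'
from h import *
st()
a=-np.radians(20); e=np.array([np.cos(a),np.sin(a)]); f=np.array([-np.sin(a),np.cos(a)])
d,P=grab('side'); C=d['color'].astype(int); save(d,'side9.png')
U=P[...,:2]@e; V=P[...,:2]@f; Z=P[...,2]
m=(abs(U-.452)<.012)&(abs(V-.02)<.1)&(Z>-.01)&(Z<.2)&(C[...,0]>120)&(C[...,0]-C[...,2]>40)&(V>.03)
print(m.sum(),'u',np.percentile(U[m],[1,50,99]).round(4),'v',np.percentile(V[m],[1,99]).round(4),'z',np.percentile(Z[m],[0,1,5,95,99,100]).round(4))
cv2.imwrite('pics/c9.png',cv2.resize(cv2.imread('pics/side9.png')[130:230,250:370],None,fx=5,fy=5,interpolation=cv2.INTER_CUBIC))
E
```

```text
{'time_s': np.float64(23.75), 'qpos': array([-0.4005,  0.4061,  2.0108,  0.    ,  0.7243, -0.0508]), 'tcp_pos': array([ 0.4347, -0.1335,  0.0867]), 'ee_rot': array([-3.1416e+00, -4.0000e-04, -3.4970e-01]), 'force': array([-3.5256,  1.2948, 11.2661]), 'finger_gap': np.float64(0.0864)}
471 u [0.4413 0.4499 0.4628] v [0.0333 0.1177] z [-0.0023 -0.0015 -0.0003  0.1339  0.1365  0.1445]
```

View pics/c9.png

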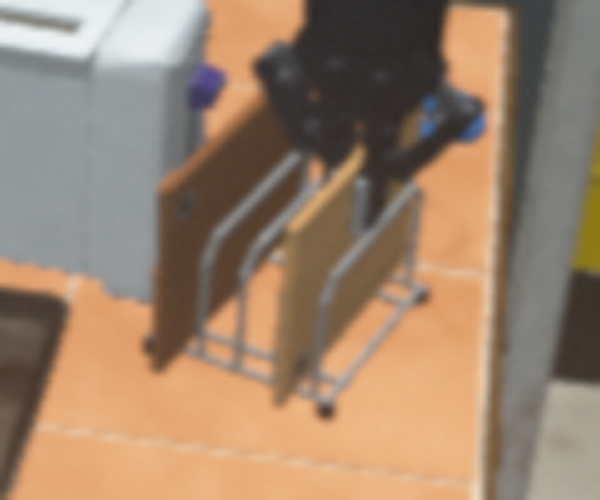

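The board sits in the front slot with its lower edge on the base wires, and the contact force confirms it. Release with a small opening and go straight up.

Emit:
move_arm --xyz '[[0,0,-0.0005],[0,0,-0.0005],[0,0,-0.0005],[0,0,-0.0005]]' --dr '[[0,0,0],[0,0,0],[0,0,0],[0,0,0]]' --claw 0.3

```text
time_s: 24.3
tcp_pos: [0.4348, -0.1336, 0.0872]
ee_rot: [-3.142, -0.001, -0.35]
force: [0.7, -0.9, 3.1]
finger_gap: 0.3
```

Emit:
move_arm --xyz '[[0,0,-0.01],[0,0,-0.03],[0,0,-0.06],[0,0,-0.1],[0,0,-0.15],[0,0,-0.2],[0,0,-0.2]]' --dr '[[0,0,0],[0,0,0],[0,0,0],[0,0,0],[0,0,0],[0,0,0],[0,0,0]]'

```text
time_s: 25.18
tcp_pos: [0.4357, -0.1339, 0.2909]
ee_rot: [3.141, -0.007, -0.35]
force: [-0.8, -0.1, -0.4]
finger_gap: 0.3
```

```bash
python3 - <<'E'
from h import *
st()
a=-np.radians(20); e=np.array([np.cos(a),np.sin(a)]); f=np.array([-np.sin(a),np.cos(a)])
d,P=grab('side'); save(d,'side10.png')
U=P[...,:2]@e; V=P[...,:2]@f; Z=P[...,2]
for n,c in(('board',.455),('stored',.527)):
    m=(abs(U-c)<.016)&(abs(V-.02)<.11)&(Z>.1)&(Z<.17); print(n,m.sum(),np.percentile(U[m],[2,50,98]).round(4),np.percentile(V[m],[1,99]).round(4),'ztop',np.percentile(Z[m],99).round(4))
q=P.reshape(-1,3)
for n,(x,y) in (('shaker',(.68,-.045)),('jar',(.79,-.064))):
    m=(np.hypot(q[:,0]-x,q[:,1]-y)<.035)&(q[:,2]>.03)&(q[:,2]<.13); print(n,m.sum(),q[m].min(0).round(3),q[m].max(0).round(3))
E
```

```text
{'time_s': np.float64(25.175), 'qpos': array([-0.4004,  0.1105,  1.8075,  0.    ,  1.2165, -0.0508]), 'tcp_pos': array([ 0.4357, -0.1339,  0.2909]), 'ee_rot': array([ 3.1413, -0.0071, -0.3496]), 'force': array([-0.7989, -0.1351, -0.363 ]), 'finger_gap': np.float64(0.3001)}
board 333 [0.4486 0.45   0.4564] [-0.0595  0.1076] ztop 0.1345
stored 427 [0.5191 0.5211 0.528 ] [-0.0589  0.1161] ztop 0.1396
shaker 308 [ 0.659 -0.055  0.03 ] [ 0.702 -0.021  0.094]
jar 498 [ 0.762 -0.085  0.03 ] [ 0.817 -0.037  0.105]
```

View pics/side10.png

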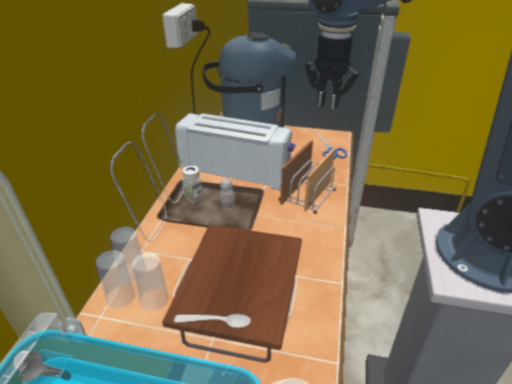

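The board stands upright in the front slot at (322,180) with its top level right. The shaker at (227,192), the jar and the stored board are all in place, and the arm is clear. I'm handing in the job.

```bash
python3 -c "
from station import arm
print(arm.sign_off())"
```

```text
the job is handed in; nothing more can be done
None
```

The job is done and handed in after about 25 s of robot time.

- **Shaker:** I moved it from the board to the tray and released it on contact. It stands upright at about (.68, -.04).
- **Board:** I pushed it right with both fingertips until it overhung the riser end. I pinched it about 28 mm in from the edge with one finger underneath, and it swung into line with the fingers when lifted. I then lowered it onto the base wires of the front rack slot and let go only once I felt contact.

**Last checks:**
- **Board in rack:** its top reads .1345 m against .132 m expected. The stored board also reads about 2.5 mm high, so this looks like a camera offset.
- **Other objects:** the stored board, spice jar and shaker are upright and in place, and the arm is clear.
- **Disagreement:** the two cameras differed by about 2–3 mm on the overhang (side 46 mm, top 49 mm). Both are within the 4 to 5 cm asked for.

No check failed.

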